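Click the bench counter's thumbwheel round to its mark and register it

TASK

Flick the toothed thumbwheel of the grey bench counter round clockwise (seen from above) by its edge with a fingertip until the red tooth has clicked into place at the brass pointer, without going past it. Only then press the green button fully down and let it come back up. Grasp nothing, and leave the things standing around the counter where they are.

Things in the scene. Friction and masses are not known exactly. Their poses are not given: they have to be found in the camera images.
- counter: Grey box 170 (x) x 280 (y) x 40 mm high, fixed to the bench at a varying place and yaw; origin at the centre of its underside, x axis roughly away from the robot, y along its length towards the button, z up. Thumbwheel on its -y half, button on its +y half. A brass pointer (post 12 x 12 mm, its top 69 mm above the bench) stands beside the wheel at x +69, y -62 mm.
- wheel_hub (a point): Centre of the thumbwheel's top face, on its vertical axis, 74 mm above the bench, at x -18, y -62 mm in the counter's frame. Black disc, radius 36 mm, with six straight teeth every 60 degrees, 8 mm wide, out to radius 66 mm: one red, five white. Disc and teeth are 18 mm thick, 16 mm clear of the counter's top. At rest a tooth is in line with the pointer; the gaps are open from above.
- red_tooth (a point): Outer end of the red tooth, at its top face: 66 mm from the wheel's axis, 74 mm above the bench.
- pointer_tip (a point): Tip of the brass pointer, 72 mm from the wheel's axis in the counter's +x direction, 68 mm above the bench. The red tooth belongs here.
- wheel (a joint): Wheel angle, rad: 0 = red tooth at the pointer, growing clockwise seen from above. One click is 1.047; it starts 2, 3 or 4 clicks short (about -2.09, -3.14, -4.19). A detent holds it at each click: about 5 N at a tooth moves it; pushed over half a click it snaps on to the next, pushed less it springs back. A stop near -4.97 keeps it from going round the other way.
- button (a joint): Travel of the green button in m: 0 = up, 0.006 = fully down. A spring returns it; fully down takes 5 N.
- button_top (a point): Centre of the top of the green button (round, 32 mm across), 62 mm above the bench when up, at x 0, y +85 mm in the counter's frame; it moves straight down.
- horn: Loose red signal horn standing on its bell, 84 mm across at the foot, 152 mm high; origin at the centre of its underside. Not to be moved.
- tin: Loose dark metal tin, 72 mm across, 70 mm high; origin at the centre of its underside. Not to be moved.
- bird: Loose small carved wooden bird on a base of 50 x 70 mm, about 90 mm high and 110 mm long; origin at the centre of its underside. Not to be moved.

How it is judged (in metres and radians):
On the way, in this order (a step that is already met when the one before it is completed fails the run):
1. the red tooth rests at the pointer, the wheel let go (value of joint wheel between -0.15 and 0.15 rad and velocity of joint wheel between -0.1 and 0.1 rad/s and contact force between the fingers and wheel below 0.2 N), for 0.2 s.
2. the green button is pressed fully down (value of joint button above 0.0048 m), for 0.04 s.
At the end, for the whole second after the job is handed in: The red tooth is at the pointer within 0.15 rad (about 10 mm at its end), the button has come back up, and horn, tin and bird stand still within 20 mm of where they were (value of joint wheel between -0.15 and 0.15 rad and value of joint button below 0.0015 m and linear speed of each of horn, tin, bird below 0.02 m/s and distance of each of horn, tin, bird from where it was at the start of the episode below 0.02 m); the robot touches nothing.
It fails at once if the red tooth is turned more than half a click past the pointer (value of joint wheel above 0.55 rad).
It fails at once if the button is pressed before the red tooth is at the pointer (value of joint button above 0.003 m and value of joint wheel below -0.3 rad).
It fails at once if the horn, the tin or the bird is moved, lifted or tipped (distance of any of horn, tin, bird from where it was at the start of the episode above 0.02 m or angle between any of horn, tin, bird's own z axis and vertical above 0.3 rad).
It also fails if it takes over 61 s, if anything falls off the work surface, if the arm or the gripper's body presses on something with over 40 N, if the wrist force passes 120 N, or if a joint passes its speed limit or range.

ROBOT

A 6-joint arm with a two-finger parallel gripper is mounted at the origin on the work surface. World frame = base frame: x ahead of the robot, y to its left, z up, the work surface at z = 0. Lengths are in m, angles in degrees, forces in N, time in s.
With the tool pointing down it reaches from about 0.325 to 0.775 m from the base axis. Payload 5.5 kg.
Tool frame: the origin (TCP) lies on the centre line of the jaws, within the pads' length; the fingertips stand 19 mm ahead of it and the grasp point (between the pads) is the TCP (tip_reach is the distance from the TCP to the fingertips, in m); z points along the fingers, y is the direction in which the jaws open and shut (so a half turn about z gives the same grasp; the last joint's range is limited). The gripper opens to 85 mm and grips with 20 to 120 N. Pads are 22 mm wide; open, the fingers measure 114 mm over their backs; the gripper's body (76 mm by 85 mm) begins 54 mm behind the grasp point. The pads swing forward as they close: fully open they stand 13 mm farther back than shut.
Start: joints at [-66.389, 5.22, 70.514, -0, 104.267, -3.249], TCP at [0.271, -0.535, 0.25] pointing down, gripper open.
Joint ranges: [-164.24, 164.24], [-49.07, 125.15], [9.68, 141.18], [-86.29, 266.29], [3.28, 154.24], [-151.56, 151.56]. Speed limits (degrees/s): [147.25, 147.25, 172.46, 180, 180, 180].

INTERFACE

Orientations are given as [roll, pitch, yaw] about the fixed x, y, z axes, in that order (R = Rz(yaw) Ry(pitch) Rx(roll)).
In Python, from cell import state, capture, get_calibration, close_job, tip_reach gives the robot as it stands.
- The arm moves only by the tool carry_out, never from a script. Its argument "rows" is a list that holds one entry, the list of rows, each a list of 7 numbers: the opening, from 0 (shut) to 1 (fully open), then the shift along the tool's x, y, z in m, then the turn, a rotation vector about the tool's x, y, z in degrees. In form: [[[gripper, tx, ty, tz, ax, ay, az], ...]]. A call has 1 to 12 rows; each row shifts and turns the commanded pose from where the row before left it, along the tool's axes as they then stand; what a row does not reach is not made up. A row lasts 1/12 s, in which the tool goes at most 41.7 mm and 7.16 degrees, less where a joint would pass 70% of its speed; a pose out of reach is approached as far as the arm can. A call is refused whole if a number of a shift passes 0.0417 or a number of a turn 7.16, either way. A call with a gripper value outside its range is refused whole. The fingers move at their own pace and stop on an object; "newtons" is the grip in N (left out, the last holds). Time passes only in rows, so rows that do not move let the fingers close. It gives the time, the measured TCP pose, the force and the opening at its end, in the units of the state.
- state(): the state, without advancing time (a new reading comes with each control period).
- capture(name): name is "scene" or "top" or "wrist"; returns the picture (480x640x3 uint8, blue, green, red); there is no depth.
- get_calibration(name): a dict with "fx", "fy", "cx", "cy" (pixels), "R" (3x3) and "t" (3): a world point X has camera coordinates R X + t; the wrist camera has in their place "mount" (4x4, takes a point from camera to tool coordinates, whose origin is the TCP and whose axes are the flange's). Camera axes: x right, y down, z forward; pixel columns grow to the right and rows downward; lengths in m; the calibration is good to about 2 mm. A picture is of the moment at which its call begins: read the wrist's pose just before it. get_calibration takes no time and is no camera call.
- close_job(): hands the job in, once; it reports no verdict.
The state is a dict: "time_s": time; "joint_pos": joint angles; "joint_vel": joint speeds; "joint_efforts": joint torques, N m; "ee_pos": TCP position; "tool_rot": TCP orientation; "wrist_force": force on the tool from outside, world axes, zero at the start; "wrist_torque": the same for the moment, N m; "opening": finger opening in m.
Only numpy, scipy, OpenCV 4.12 (cv2) and the standard library are available. Lean on these libraries where they do the work, as an engineer would, in place of code of your own. Each camera call takes 0.05 s, during which the arm holds its last target.

## Working session

There is one attempt and no reset: what is moved stays moved. The work goes in short steps, Python scripts to look and compute and a tool call to move; the robot and the scene stay as the last step left them, time stands still between calls to the robot, and variables do not carry over. Pictures are saved under pics/ and viewed, and the job is handed in when it is done.

Besides the shell and the picture viewer there is one more tool, called in YAML: its name, and indented under it one key for each argument. carry_out: Moves the arm, as the interface text tells. Its arguments: {"type":"object","properties":{"rows":{"type":"array"},"newtons":{"type":"number"}},"required":["rows"]}

```bash
mkdir -p pics; ls; python3 - <<'E'
from cell import state, capture, get_calibration, tip_reach
import cv2
s=state();print(s, tip_reach)
for n in("scene","top"):
    cv2.imwrite(f"pics/{n}0.png",capture(n)); print(n,get_calibration(n))
print(get_calibration("wrist"))
E
```

```text
pics
{'time_s': 0.0, 'joint_pos': array([-6.63895915e+01,  5.26435220e+00,  7.05811266e+01,  6.28637170e-05,
        1.04265959e+02, -3.24914150e+00]), 'joint_vel': array([ 0.07819224,  0.04956764, -0.0107479 , -0.0786669 , -0.03849924,
        0.10554162]), 'joint_efforts': array([ 5.16468481e-05, -4.58734488e+01, -4.18016982e+01, -5.14717016e-07,
        1.18395727e-02, -9.23452205e-06]), 'ee_pos': array([ 0.27098296, -0.53505703,  0.24914525]), 'tool_rot': array([-1.79888744e+02, -6.37692519e-03,  2.68595592e+01]), 'wrist_force': array([ 0.43976346, -0.73947679, -0.34279145]), 'wrist_torque': array([-0.01548889,  0.02612519, -0.04472295]), 'opening': 0.08544991330568864} 0.019
scene {'fx': 561.6393414346013, 'fy': 561.6393414346013, 'cx': 314.19730422905354, 'cy': 236.21612201864713, 'R': array([[-0.22808491,  0.97354165,  0.01392554],
       [ 0.79511153,  0.19449827, -0.57442847],
       [-0.56193854, -0.11994611, -0.81843632]]), 't': array([ 0.10854273, -0.45701902,  1.53492942])}
top {'fx': 539.7023350776993, 'fy': 539.7023350776993, 'cx': 310.99808294156975, 'cy': 241.5928246416881, 'R': array([[ 0.13282758, -0.99112416,  0.0054535 ],
       [-0.96908177, -0.13102394, -0.20907714],
       [ 0.20793594,  0.02248632, -0.97788395]]), 't': array([-0.0393738 ,  0.62446762,  1.10049403])}
{'fx': 413.105517862288, 'fy': 413.105517862288, 'cx': 317.72929425221054, 'cy': 242.23926986081858, 'mount': array([[ 8.82418018e-05, -9.60272360e-01, -2.79064484e-01,
         7.14251267e-02],
       [ 9.99999939e-01,  1.79335257e-04, -3.00894235e-04,
         1.24897802e-03],
       [ 3.38986519e-04, -2.79064440e-01,  9.60272317e-01,
        -1.24879899e-01],
       [ 0.00000000e+00,  0.00000000e+00,  0.00000000e+00,
         1.00000000e+00]])}
```

View pics/scene0.png

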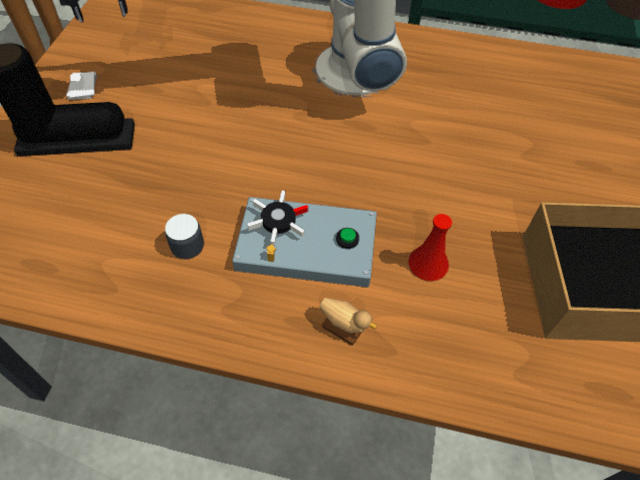

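View pics/top0.png

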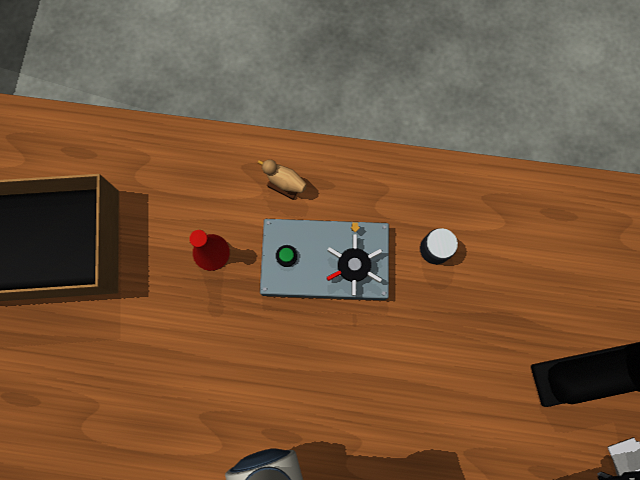

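```bash
python3 - <<'E'
import cv2
a=cv2.imread("pics/top0.png")[200:320,240:410]; cv2.imwrite("pics/topc.png",cv2.resize(a,None,fx=4.7,fy=4.7,interpolation=cv2.INTER_CUBIC))
a=cv2.imread("pics/scene0.png")[180:300,220:390]; cv2.imwrite("pics/scenec.png",cv2.resize(a,None,fx=4.7,fy=4.7,interpolation=cv2.INTER_CUBIC))
E
```

```text
(no output)
```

View pics/topc.png

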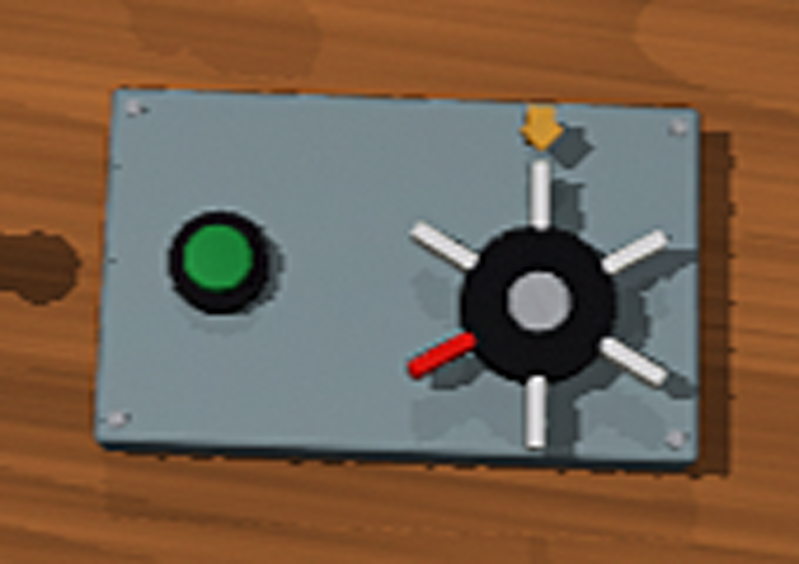

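View pics/scenec.png

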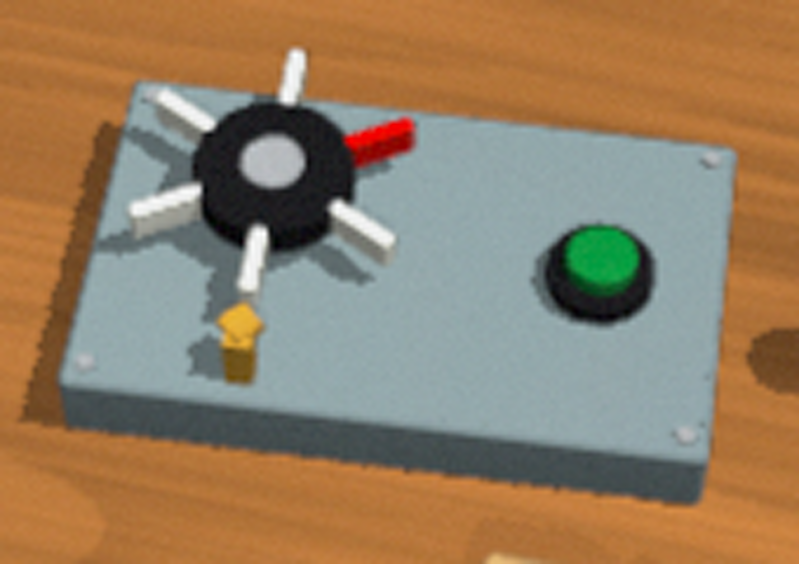

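```bash
cat > fit.py <<'E'
import numpy as np
from scipy.optimize import least_squares
from cell import get_calibration
T=[((113,89),(85,140,40)),((697,109),(85,-140,40)),((695,458),(-85,-140,40)),((98,440),(-85,140,40)),((540,301),(-18,-62,74)),((218,257),(0,85,62)),((535,447),(-84,-62,74)),((541,160),(48,-62,74))]
S=[((136,84),(-85,-140,40)),((736,148),(-85,140,40)),((708,462),(85,140,40)),((62,385),(85,-140,40)),((273,161),(-18,-62,74)),((602,254),(0,85,62))]
def proj(c,X):
    p=X@np.array(c["R"]).T+c["t"]; return np.c_[c["fx"]*p[:,0]/p[:,2]+c["cx"],c["fy"]*p[:,1]/p[:,2]+c["cy"]]
def W(q,L):
    a=q[2];R=np.array([[np.cos(a),-np.sin(a),0],[np.sin(a),np.cos(a),0],[0,0,1]])
    return np.atleast_2d(L)/1000@R.T+[q[0],q[1],0]
def res(q,sets):
    o=[]
    for n,P,off in sets:
        px=(np.array([p[0] for p in P])+.5)/4.7-.5+off
        o.append((proj(get_calibration(n),W(q,np.array([p[1] for p in P],float)))-px).ravel())
    return np.concatenate(o)
A=("top",T,np.array([240,200]));B=("scene",S,np.array([220,180]))
if __name__=="__main__":
  for s in ([A],[B],[A,B]):
    r=least_squares(res,[.5,0,0],args=(s,)); print(r.x[:2],np.degrees(r.x[2]),np.round(r.fun.reshape(-1,2),1).tolist())
  q=r.x
  for n,l in dict(hub=(-18,-62,74),btn=(0,85,62),ptr=(54,-62,68)).items(): print(n,W(q,l))
  import cv2
  # others: intersect base
  def ground(n,u,v,z):
    c=get_calibration(n);R=np.array(c["R"]);o=-R.T@c["t"];d=R.T@[(u-c["cx"])/c["fx"],(v-c["cy"])/c["fy"],1];return o+d*(z-o[2])/d[2]
  print("horn top",ground("top",198,238,.152),"tin",ground("top",442,243,.07),"birdhead",ground("top",268,167,.09),ground("top",290,180,.05))
E
python3 fit.py
```

```text
[0.59870744 0.00993379] 5.819600986498004 [[-0.5, -0.7], [0.7, -0.9], [1.0, 1.0], [-1.2, 0.6], [-0.2, 0.1], [-0.2, -0.1], [0.4, -0.1], [0.0, -0.1]]
[0.59802105 0.01176312] 5.764609373840975 [[-0.4, -1.3], [0.5, -0.6], [0.8, 0.2], [-1.3, 0.0], [0.1, 1.2], [0.3, 0.0]]
[0.59841519 0.01077006] 5.804728355756439 [[-0.9, -0.6], [0.3, -0.8], [0.6, 1.1], [-1.6, 0.7], [-0.6, 0.1], [-0.6, 0.0], [-0.1, 0.0], [-0.4, -0.1], [-0.9, -1.2], [-0.1, -0.6], [0.3, 0.2], [-1.8, 0.2], [-0.4, 1.3], [-0.2, 0.0]]
hub [[ 0.58677807 -0.05273252  0.074     ]]
btn [[0.58981843 0.09533421 0.062     ]]
ptr [[ 0.65840888 -0.04545056  0.068     ]]
horn top [0.58288675 0.26717535 0.152     ] tin [ 0.6580812  -0.23611008  0.07      ] birdhead [0.77130034 0.15870209 0.09      ] [0.76148502 0.11019443 0.05      ]
```

carry_out:
  rows:
    - [[0,0,0,0,0,0,-7.1],[0,0,0,0,0,0,-7.1],[0,0,0,0,0,0,-7.1],[0,0,0,0,0,0,-7.1],[0,0,0,0,0,0,-7.1],[0,0,0,0,0,0,-7.1],[0,0,0,0,0,0,-7.1],[0,0,0,0,0,0,-7.1],[0,0,0,0,0,0,-7.1],[0,0,0,0,0,0,-7.1],[0,0,0,0,0,0,-7.1],[0,0,0,0,0,0,-7.1]]
  newtons: 30

```text
time_s: 1.1
ee_pos: [0.271, -0.5351, 0.2496]
tool_rot: [-180.0, -0.1, 112.4]
wrist_force: [0.2, 0.2, 1.1]
opening: -0.0002
```

carry_out:
  rows:
    - [[0,0,0,0,0,0,-7.0],[0,0,0,0,0,0,-7.0],[0,0,0,0,0,0,0],[0,0,0,0,0,0,0]]

```text
time_s: 1.43
ee_pos: [0.271, -0.5352, 0.2497]
tool_rot: [180.0, -0.1, 125.9]
wrist_force: [0.1, 0.3, -0.5]
opening: -0.0
```

```bash
cat > h.py <<'E'
import numpy as np,sys
from cell import state
from scipy.spatial.transform import Rotation as Ro
HUB=np.array([.5868,-.0527]);YAW=np.radians(5.8)
def polar(r,phi):
    p=np.radians(phi);l=r*np.array([-np.cos(p),np.sin(p)]);c,s=np.cos(YAW),np.sin(YAW)
    return HUB+[c*l[0]-s*l[1],s*l[0]+c*l[1]]
def goto(x,y,z,yaw):
    s=state();R=Ro.from_euler('xyz',s["tool_rot"],degrees=True);R2=Ro.from_euler('xyz',[180,0,yaw],degrees=True)
    print("t",round(s["time_s"],2),"pos",s["ee_pos"].round(4),"rot",s["tool_rot"].round(2),"F",s["wrist_force"].round(2),"open",round(s["opening"],4),"j",s["joint_pos"].round(1))
    print("shift tool",(R.inv().apply(np.array([x,y,z])-s["ee_pos"])).round(4),"turn",np.degrees((R.inv()*R2).as_rotvec()).round(2))
E
python3 - <<'E'
from h import *
import cv2
from cell import capture
xy=polar(.066,-30);print(xy)
goto(*xy,.16,5.8+120)
cv2.imwrite("pics/w1.png",capture("wrist"))
E
```

```text
[ 0.53326979 -0.09130721]
t 1.43 pos [ 0.271  -0.5352  0.2497] rot [ 1.7999e+02 -5.0000e-02  1.2585e+02] F [ 0.08  0.26 -0.47] open -0.0 j [ -66.4    5.2   70.5    0.   104.3 -102.2]
shift tool [0.2061 0.4725 0.09  ] turn [ 0.01 -0.05  0.05]
```

View pics/w1.png

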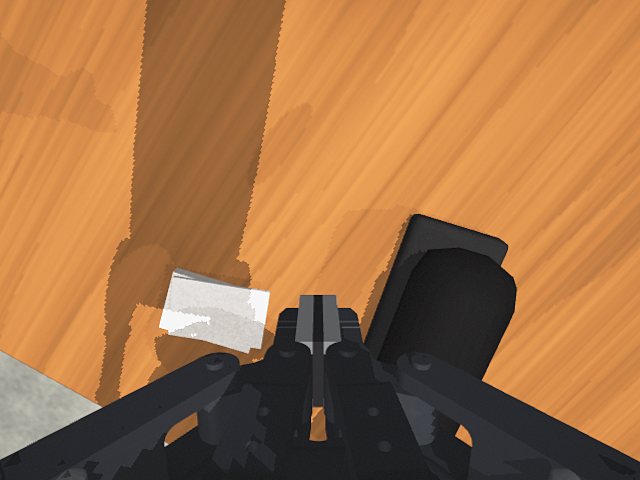

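carry_out:
  rows:
    - [[0,0.041,0,0,0,0,0],[0,0.041,0,0,0,0,0],[0,0.041,0,0,0,0,0],[0,0.041,0,0,0,0,0],[0,0.041,0,0,0,0,0],[0,0,0.03,0,0,0,0],[0,0,0.04,0,0,0,0],[0,0,0.04,0,0,0,0],[0,0,0.04,0,0,0,0],[0,0,0.04,0,0,0,0],[0,0,0.04,0,0,0,0],[0,0,0.04,0,0,0,0]]

```text
time_s: 2.48
ee_pos: [0.3699, -0.209, 0.2505]
tool_rot: [180.0, 0.1, 125.9]
wrist_force: [0.4, -1.1, 1.0]
opening: 0.0001
```

carry_out:
  rows:
    - [[0,0,0.04,0,0,0,0],[0,0,0.04,0,0,0,0],[0,0,0.04,0.02,0,0,0],[0,0,0.04,0.02,0,0,0],[0,0,0.035,0.02,0,0,0],[0,0,0,0.02,0,0,0],[0,0,0,0,0,0,0],[0,0,0,0,0,0,0]]

```text
time_s: 3.15
ee_pos: [0.5211, -0.0988, 0.1717]
tool_rot: [-179.9, -0.1, 126.0]
wrist_force: [0.2, -0.1, 0.6]
opening: -0.0002
```

```bash
python3 - <<'E'
from h import *
import cv2
from cell import capture
xy=polar(.066,-30);print(xy)
goto(*xy,.079,5.8+120)
cv2.imwrite("pics/w2.png",capture("wrist"))
cv2.imwrite("pics/s2.png",capture("scene"))
E
```

```text
[ 0.53326979 -0.09130721]
t 3.15 pos [ 0.5211 -0.0988  0.1717] rot [-1.7985e+02 -1.5000e-01  1.2599e+02] F [ 0.18 -0.1   0.63] open -0.0002 j [-14.4  -5.4  89.1  -0.   96.5 -50.4]
shift tool [-0.0013  0.0144  0.0927] turn [-0.15 -0.15  0.19]
```

View pics/w2.png

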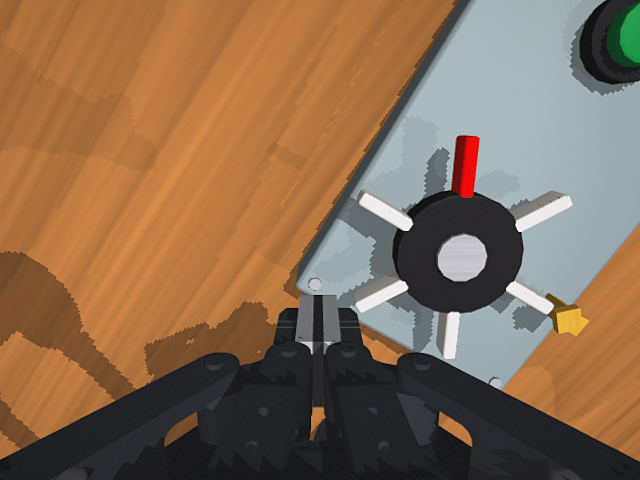

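View pics/s2.png

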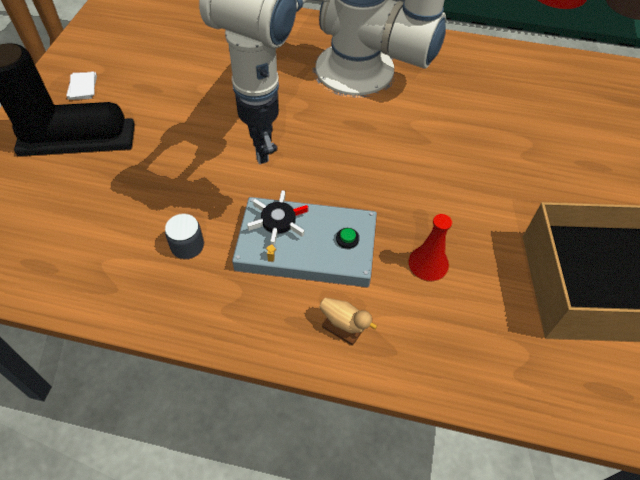

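carry_out:
  rows:
    - [[0,-0.001,0.009,0.0,0,0,0],[0,0,0.009,0.02,0,0,0],[0,0,0,0.02,0,0,0],[0,0,0,0.015,0,0,0],[0,0,0,0,0,0,0],[0,0,0,0,0,0,0],[0,0,0,0,0,0,0]]

```text
time_s: 3.83
ee_pos: [0.5379, -0.0897, 0.1203]
tool_rot: [179.9, 0.1, 126.0]
wrist_force: [0.3, -0.4, 1.2]
opening: -0.0
```

```bash
python3 - <<'E'
from h import *
import cv2
from cell import capture
xy=polar(.062,-30);print(xy)
goto(*xy,.079,5.8+120)
cv2.imwrite("pics/w3.png",capture("wrist"))
E
```

```text
[ 0.53651404 -0.08896738]
t 3.83 pos [ 0.5379 -0.0897  0.1203] rot [1.7988e+02 1.3000e-01 1.2601e+02] F [ 0.3  -0.42  1.22] open -0.0 j [-13.   -2.6  91.6   0.   90.8 -49.1]
shift tool [ 0.0015 -0.0007  0.0412] turn [0.12 0.13 0.21]
```

View pics/w3.png

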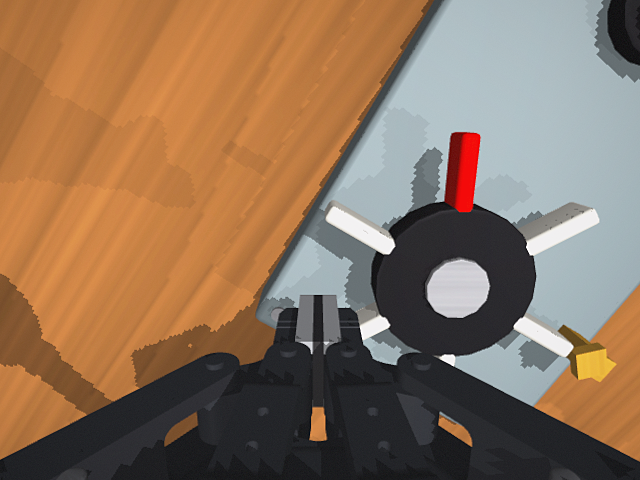

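carry_out:
  rows:
    - [[0,0.001,0,0.01,0,0,0],[0,0,0,0.01,0,0,0],[0,0,0,0.01,0,0,0],[0,0,0,0.011,0,0,0],[0,0,0,0,0,0,0],[0,0,0,0,0,0,0],[0,0,0,0,0,0,0]]

```text
time_s: 4.47
ee_pos: [0.5365, -0.0885, 0.0769]
tool_rot: [-180.0, -0.0, 126.1]
wrist_force: [-0.0, -0.4, 0.2]
opening: 0.0001
```

```bash
python3 - <<'E'
from h import *
import cv2
from cell import capture
goto(*polar(.062,-30),.079,5.8+120)
cv2.imwrite("pics/w4.png",capture("wrist"))
E
```

```text
t 4.47 pos [ 0.5365 -0.0885  0.0769] rot [-1.7999e+02 -1.0000e-02  1.2606e+02] F [-0.01 -0.41  0.22] open 0.0001 j [-12.9  -1.3  94.9  -0.   86.5 -49. ]
shift tool [-0.0004 -0.0003 -0.0021] turn [-0.01 -0.01  0.26]
```

View pics/w4.png

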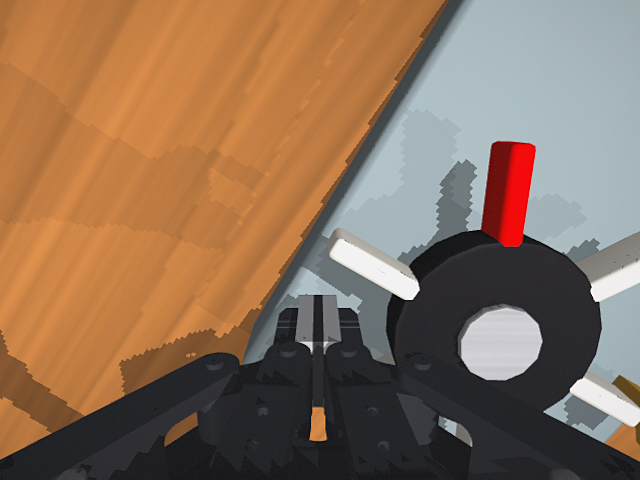

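carry_out:
  rows:
    - [[0,0.00325,0.0001,0,0,0,3],[0,0.00325,0.0001,0,0,0,3],[0,0.00325,0.0001,0,0,0,3],[0,0.00325,0.0001,0,0,0,3],[0,0.00325,0.0001,0,0,0,3],[0,0.00325,0.0001,0,0,0,3],[0,0.00325,0.0001,0,0,0,3],[0,0.00325,0.0001,0,0,0,3],[0,0.00325,0.0001,0,0,0,3],[0,0.00325,0.0001,0,0,0,3],[0,0.00325,0.0001,0,0,0,3],[0,0.00325,0.0001,0,0,0,3]]

```text
time_s: 5.52
ee_pos: [0.5252, -0.0529, 0.078]
tool_rot: [179.9, 0.1, 89.9]
wrist_force: [0.2, -3.5, -0.5]
opening: 0.0001
```

```bash
python3 - <<'E'
from h import *
import cv2
from cell import capture
goto(*polar(.062,22),.077,5.8+90-22)
cv2.imwrite("pics/w5.png",capture("wrist"))
E
```

```text
t 5.52 pos [ 0.5252 -0.0529  0.078 ] rot [1.799e+02 1.200e-01 8.987e+01] F [ 0.23 -3.51 -0.46] open 0.0001 j [-9.4 -4.  97.3 -0.1 86.5 -9.2]
shift tool [0.0175 0.002  0.0009] turn [ 0.11  0.11 16.07]
```

View pics/w5.png

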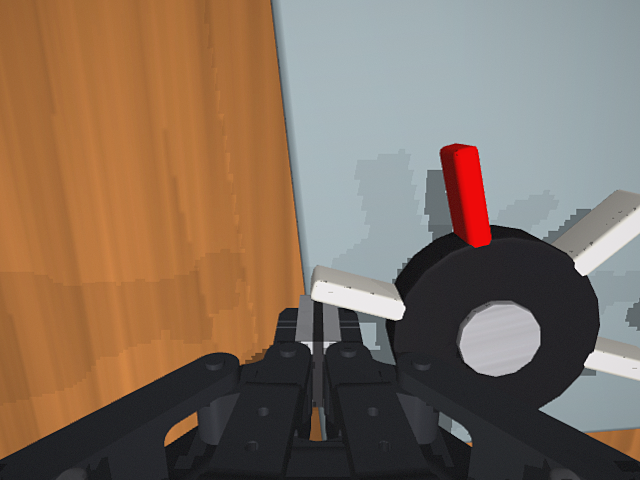

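carry_out:
  rows:
    - [[0,0.00325,0.0003,0,0,0,3],[0,0.00325,0.0003,0,0,0,3],[0,0.00325,0.0003,0,0,0,3],[0,0.00325,0.0003,0,0,0,3],[0,0.00325,0.0003,0,0,0,3],[0,0,0,0,0,0,0],[0,0,0,0,0,0,0],[0,0,0,0,0,0,0]]

```text
time_s: 6.23
ee_pos: [0.528, -0.0361, 0.0773]
tool_rot: [180.0, -0.0, 75.2]
wrist_force: [-0.1, -0.1, -0.4]
opening: -0.0006
```

```bash
python3 - <<'E'
from h import *
import cv2
from cell import capture
goto(*polar(.062,22),.077,5.8+90-22)
cv2.imwrite("pics/w6.png",capture("wrist"))
E
```

```text
t 6.23 pos [ 0.528  -0.0361  0.0773] rot [179.97  -0.    75.18] F [-0.07 -0.12 -0.43] open -0.0006 j [-7.6 -3.7 97.1 -0.  86.6  7.2]
shift tool [ 0.0005 -0.0009  0.0003] turn [ 0.03 -0.    1.38]
```

View pics/w6.png

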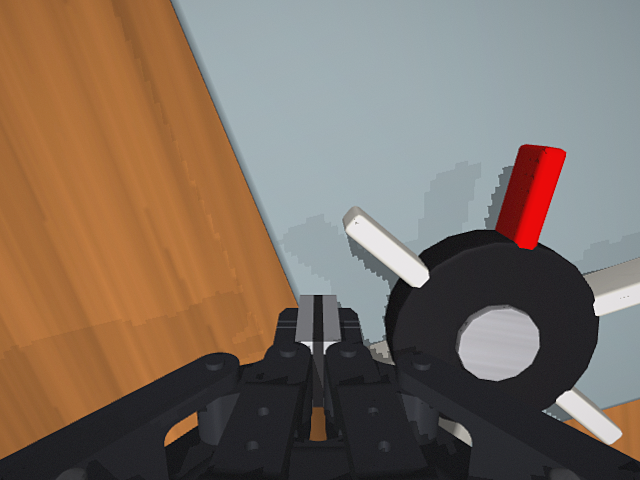

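carry_out:
  rows:
    - [[0,0.00325,0.0001,0,0,0,3],[0,0.00325,0.0001,0,0,0,3],[0,0.00325,0.0001,0,0,0,3],[0,0.00325,0.0001,0,0,0,3],[0,0.00325,0.0001,0,0,0,3],[0,0.00325,0.0001,0,0,0,3],[0,0.00325,0.0001,0,0,0,3],[0,0.00325,0.0001,0,0,0,3],[0,0.00325,0.0001,0,0,0,3],[0,0.00325,0.0001,0,0,0,3],[0,0.00325,0.0001,0,0,0,3],[0,0.00325,0.0001,0,0,0,3]]

```text
time_s: 7.28
ee_pos: [0.5481, -0.0046, 0.077]
tool_rot: [-180.0, 0.2, 38.9]
wrist_force: [-3.8, -2.5, 2.8]
opening: -0.0
```

```bash
python3 - <<'E'
from h import *
import cv2
from cell import capture
goto(*polar(.062,80),.077,5.8+90-80)
cv2.imwrite("pics/w7.png",capture("wrist"))
E
```

```text
t 7.28 pos [ 0.5481 -0.0046  0.077 ] rot [-1.7998e+02  1.5000e-01  3.8940e+01] F [-3.78 -2.5   2.79] open -0.0 j [-4.  -0.6 94.1 -0.1 86.6 47.1]
shift tool [ 0.0243  0.0047 -0.0001] turn [1.000e-02 1.600e-01 2.314e+01]
```

View pics/w7.png

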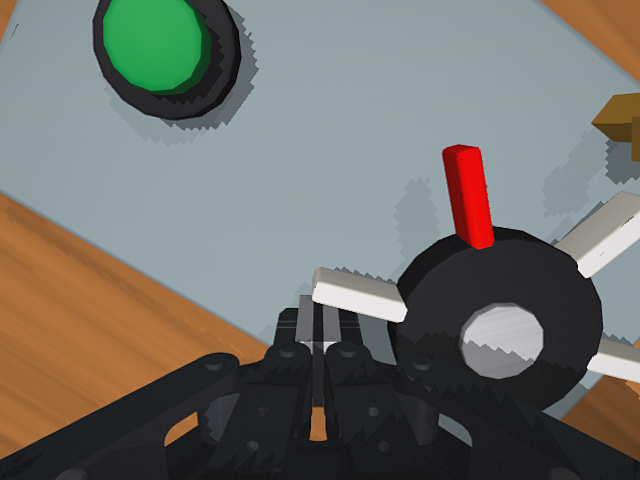

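Same stage as in the first click: the finger is on the tooth at about (330,290), and the red tooth is at (465,195). I'll carry on.

carry_out:
  rows:
    - [[0,0.00325,0.0003,0,0,0,3],[0,0.00325,0.0003,0,0,0,3],[0,0.00325,0.0003,0,0,0,3],[0,0.00325,0.0003,0,0,0,3],[0,0.00325,0.0003,0,0,0,3],[0,0,0,0,0,0,0],[0,0,0,0,0,0,0],[0,0,0,0,0,0,0]]

```text
time_s: 8.0
ee_pos: [0.5633, 0.0036, 0.077]
tool_rot: [180.0, -0.0, 24.2]
wrist_force: [-0.5, 0.1, -0.2]
opening: 0.0
```

```bash
python3 - <<'E'
from h import *
import cv2
from cell import capture
goto(*polar(.062,80),.077,5.8+90-80)
cv2.imwrite("pics/w8.png",capture("wrist"))
E
```

```text
t 8.0 pos [0.5633 0.0036 0.077 ] rot [ 1.800e+02 -1.000e-02  2.419e+01] F [-0.54  0.06 -0.23] open 0.0 j [-3.1  1.6 91.9  0.  86.5 62.7]
shift tool [ 0.0074 -0.0003 -0.    ] turn [ 0.   -0.01  8.39]
```

View pics/w8.png

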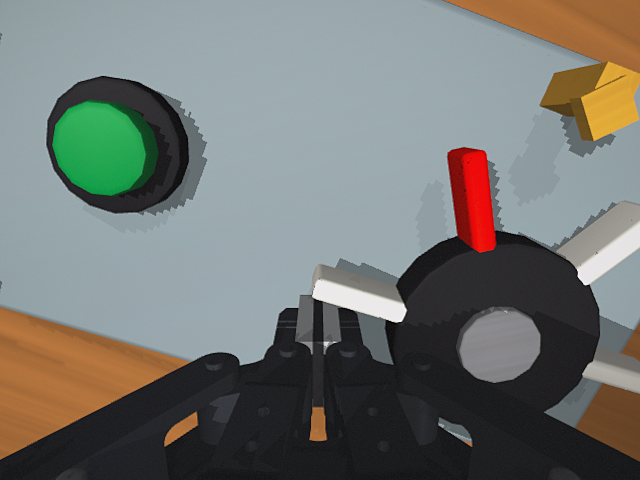

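carry_out:
  rows:
    - [[0,0.00325,0.0001,0,0,0,3],[0,0.00325,0.0001,0,0,0,3],[0,0,0,0,0,0,0],[0,0,0,0,0,0,0],[0,0,0,0,0,0,0]]

```text
time_s: 8.47
ee_pos: [0.5693, 0.006, 0.077]
tool_rot: [180.0, 0.0, 18.2]
wrist_force: [-0.6, -1.0, -0.4]
opening: -0.0002
```

```bash
python3 - <<'E'
from h import *
import cv2
from cell import capture
goto(*polar(.062,80),.077,5.8+90-80)
cv2.imwrite("pics/w9.png",capture("wrist"))
E
```

```text
t 8.47 pos [0.5693 0.006  0.077 ] rot [180.     0.    18.17] F [-0.57 -0.98 -0.39] open -0.0002 j [-2.8  2.6 90.9 -0.  86.5 69. ]
shift tool [ 0.0009 -0.0007 -0.    ] turn [0.   0.   2.37]
```

View pics/w9.png

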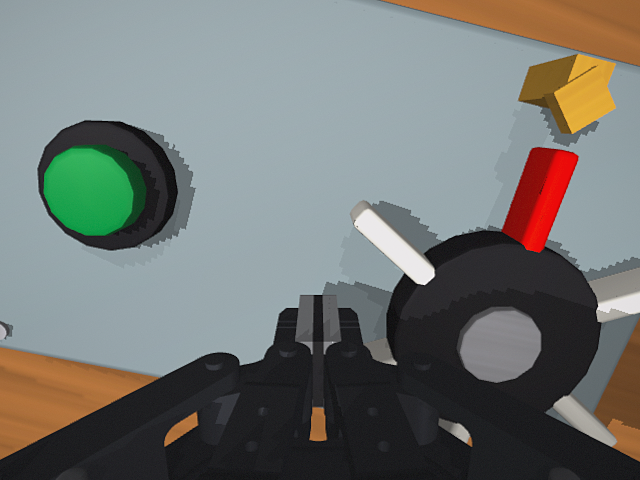

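carry_out:
  rows:
    - [[0,0,0,-0.005,0,0,0],[0,0,0,-0.01,0,0,0],[0,0,0,-0.02,0,0,0],[0,0,0,-0.02,0,0,0],[0,0,0,-0.02,0,0,0],[0,0,0,0,0,0,0],[0,0,0,0,0,0,0],[0,0,0,0,0,0,0],[0,0,0,0,0,0,0]]

```text
time_s: 9.27
ee_pos: [0.5688, 0.0061, 0.1506]
tool_rot: [-180.0, 0.1, 18.1]
wrist_force: [-0.3, -0.0, -0.1]
opening: 0.0001
```

```bash
python3 - <<'E'
from h import *
import cv2
from cell import capture
goto(.5898,.0953,.12,18)
cv2.imwrite("pics/w10.png",capture("wrist"))
a=capture("scene")[180:300,220:390]
cv2.imwrite("pics/s10.png",cv2.resize(a,None,fx=4.7,fy=4.7,interpolation=cv2.INTER_CUBIC))
E
```

```text
t 9.27 pos [0.5688 0.0061 0.1506] rot [-1.7996e+02  1.2000e-01  1.8070e+01] F [-0.31 -0.05 -0.06] open 0.0001 j [-2.8  0.7 85.3  0.  94.2 69.1]
shift tool [ 0.0477 -0.0783  0.0306] turn [-0.04  0.12  0.07]
```

View pics/w10.png

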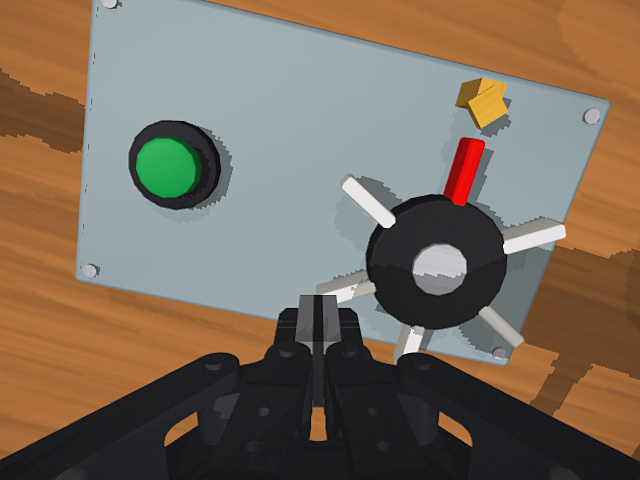

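View pics/s10.png

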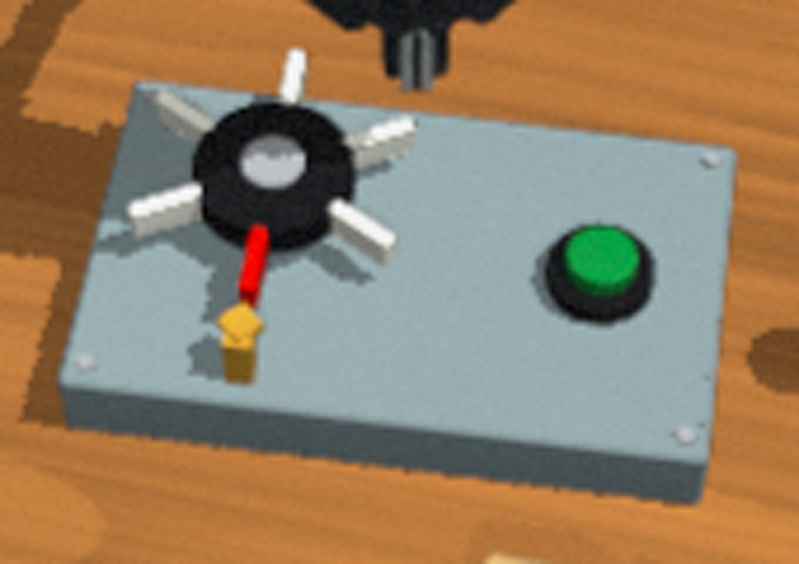

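carry_out:
  rows:
    - [[0,0.012,-0.02,0,0,0,0],[0,0.012,-0.02,0,0,0,0],[0,0.012,-0.02,0,0,0,0],[0,0.012,-0.018,0,0,0,0],[0,0,0,0.02,0,0,0],[0,0,0,0.02,0,0,0],[0,0,0,0.02,0,0,0],[0,0,0,0,0,0,0],[0,0,0,0,0,0,0],[0,0,0,0,0,0,0]]

```text
time_s: 10.2
ee_pos: [0.5911, 0.0951, 0.0928]
tool_rot: [180.0, -0.0, 18.1]
wrist_force: [0.4, 0.0, 0.8]
opening: 0.0002
```

```bash
python3 - <<'E'
from h import *
import cv2
from cell import capture
goto(.5898,.0953,.075,18)
cv2.imwrite("pics/w11.png",capture("wrist"))
a=capture("scene")[180:300,220:390]
cv2.imwrite("pics/s11.png",cv2.resize(a,None,fx=4.7,fy=4.7,interpolation=cv2.INTER_CUBIC))
E
```

```text
t 10.2 pos [0.5911 0.0951 0.0928] rot [ 1.7999e+02 -3.0000e-02  1.8060e+01] F [0.4  0.01 0.76] open 0.0002 j [ 5.9  6.5 85.2  0.  88.3 77.8]
shift tool [-0.0012 -0.0006  0.0178] turn [ 0.01 -0.03  0.06]
```

View pics/w11.png

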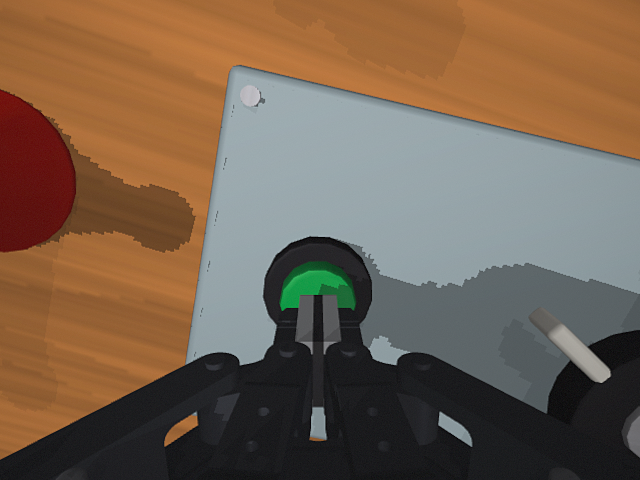

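View pics/s11.png

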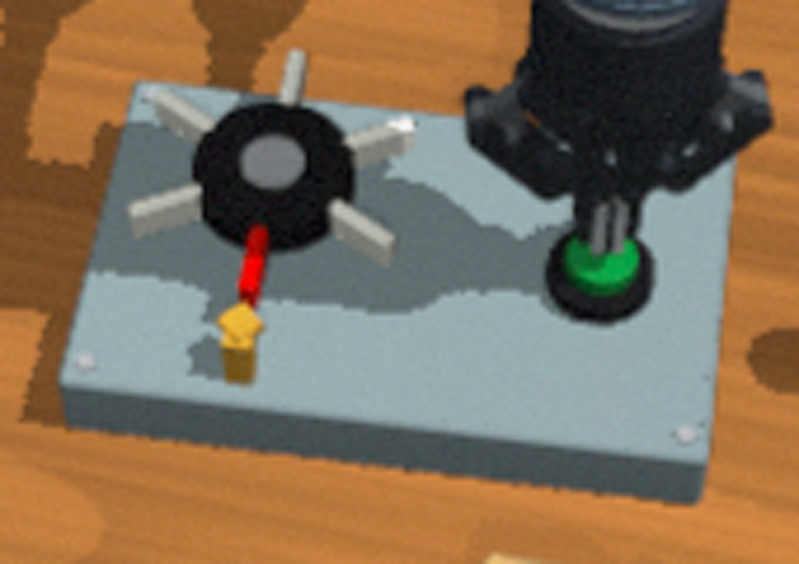

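Centred over the button, with clearance to the horn. Pressing in stages.

carry_out:
  rows:
    - [[0,-0.001,0,0.005,0,0,0],[0,0,0,0.005,0,0,0],[0,0,0,0.003,0,0,0],[0,0,0,0.002,0,0,0],[0,0,0,0.002,0,0,0],[0,0,0,0.001,0,0,0],[0,0,0,0,0,0,0],[0,0,0,0,0,0,0],[0,0,0,0,0,0,0]]

```text
time_s: 11.05
ee_pos: [0.5901, 0.0947, 0.075]
tool_rot: [180.0, -0.0, 18.1]
wrist_force: [-1.5, -0.7, 6.6]
opening: 0.0001
```

carry_out:
  rows:
    - [[0,0,0,0.001,0,0,0],[0,0,0,0.001,0,0,0],[0,0,0,0,0,0,0],[0,0,0,0,0,0,0]]

```text
time_s: 11.38
ee_pos: [0.5902, 0.0947, 0.0749]
tool_rot: [180.0, -0.1, 18.1]
wrist_force: [-5.6, -0.6, 13.5]
opening: -0.0003
```

```bash
python3 - <<'E'
from h import *
import cv2
from cell import capture
goto(.5898,.0953,.075,18)
a=capture("scene")[180:300,220:390]
cv2.imwrite("pics/s12.png",cv2.resize(a,None,fx=4.7,fy=4.7,interpolation=cv2.INTER_CUBIC))
E
```

```text
t 11.38 pos [0.5902 0.0947 0.0749] rot [ 1.7997e+02 -9.0000e-02  1.8060e+01] F [-5.61 -0.63 13.47] open -0.0003 j [ 5.9  6.9 86.6 -0.  86.4 77.8]
shift tool [-0.0002 -0.0007 -0.0001] turn [ 0.03 -0.09  0.06]
```

View pics/s12.png

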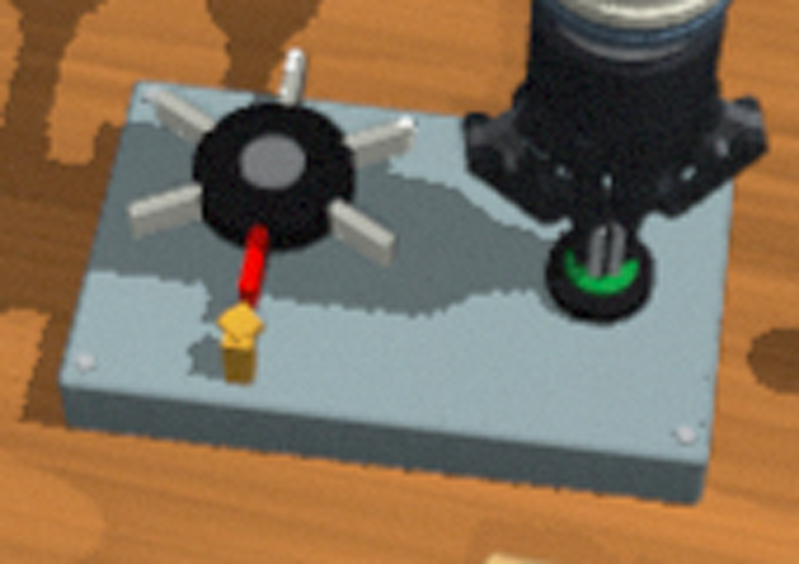

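The force rose to 13.5 N and the finger stopped descending, so the button has bottomed out. It sits flush in its collar in the picture. Lifting off.

carry_out:
  rows:
    - [[0,0,0,-0.005,0,0,0],[0,0,0,-0.01,0,0,0],[0,0,0,-0.02,0,0,0],[0,0,0,-0.03,0,0,0],[0,0,0,-0.03,0,0,0],[0,0,0,-0.03,0,0,0],[0,0,0,0,0,0,0],[0,0,0,0,0,0,0],[0,0,0,0,0,0,0],[0,0,0,0,0,0,0]]

```text
time_s: 12.27
ee_pos: [0.5892, 0.0947, 0.195]
tool_rot: [-180.0, 0.2, 18.1]
wrist_force: [-0.8, 0.4, -0.7]
opening: 0.0001
```

```bash
python3 - <<'E'
from h import *
import cv2
from cell import capture
goto(.5898,.0953,.075,18)
cv2.imwrite("pics/s13.png",capture("scene"))
E
```

```text
t 12.27 pos [0.5892 0.0947 0.195 ] rot [-179.96    0.19   18.06] F [-0.81  0.44 -0.72] open 0.0001 j [ 5.9  4.6 76.7  0.  98.8 77.8]
shift tool [ 0.0011 -0.0003  0.12  ] turn [-0.04  0.19  0.06]
```

View pics/s13.png

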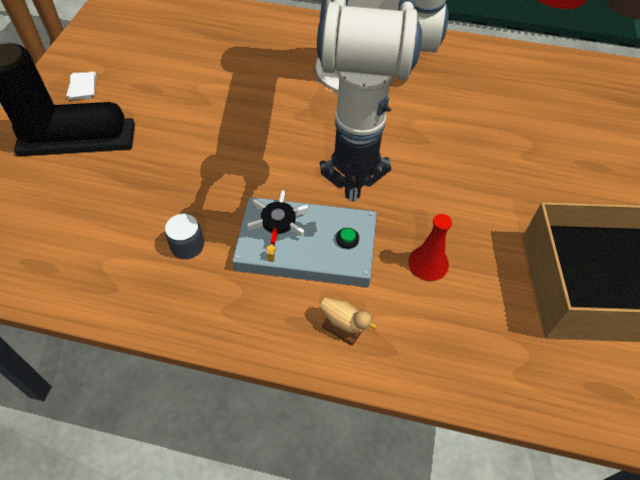

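The red tooth is at the pointer (272,240), the button is up again (347,236), and the horn, tin and bird look unmoved. Handing in.

```bash
python3 -c "
from cell import close_job
print(close_job())"
```

```text
the job is handed in; nothing more can be done
None
```

I turned the wheel two clicks clockwise with the shut fingertips, lifted clear, then pressed the green button fully down and let it come back up. I handed the job in after about 12 s of the 61 s allowed; it reports no verdict.

- **Wheel:** After I lifted off, the wrist and scene pictures showed the red tooth in line with the brass pointer. It had not gone past.
- **Button:** The force rose from 6.6 N to 13.5 N while the finger stopped descending, and the picture showed the button flush in its collar. The last picture shows it up again.
- **Horn, tin and bird:** By eye, they stand where they were in the first picture. I did not measure their positions again.
- **Arm:** It ended with the fingertips more than 0.1 m above the counter and touching nothing, with only noise-level wrist force.

The second click had not snapped over after the same push as the first, so it took two more small steps. No check failed or disagreed.

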